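# Unload the heater block and hang the vial carrier

## Robot

A 6-joint arm with a two-finger parallel gripper is mounted at the origin on the work surface. World frame = base frame: x ahead of the robot, y to its left, z up, the work surface at z = 0. Lengths are in m, angles in rad, forces in N, time in s.
With the tool pointing down it reaches from about 0.35 to 1 m from the base axis. Payload 7.1 kg.
Tool frame: the origin (TCP) lies between the finger pads; the fingertips stand 22 mm ahead of it and the grasp point (between the pads) lies 3 mm ahead of it; x points along the fingers, y is the direction in which the jaws open and shut, and the axes are right-handed (so a half turn about x gives the same grasp; the last joint's range is limited). The gripper opens to 85 mm and grips with 20 to 120 N. Pads are 22 mm wide; open, the fingers measure 114 mm over their backs; the gripper's body (76 mm by 85 mm) begins 54 mm behind the grasp point. The pads swing forward as they close: fully open they stand 13 mm farther back than shut.
Start: joints at [-1.247, 0.423, 1.63, -0, 1.089, -0.019], TCP at [0.21, -0.589, 0.253] pointing down, gripper open.
Joint ranges: [-3, 3], [-0.9, 2.11], [0.09, 2.58], [-1.31, 4.45], [0.11, 2.69], [-2.54, 2.54]. Speed limits (rad/s): [2.39, 2.39, 3.01, 3.14, 3.14, 3.14].

## Interface

Orientations are given as a rotation vector (axis times angle).
In Python, from rig import manip gives the robot as it stands. The module is installed in compiled form; this text tells all that it offers. Calls block until the motion is done:
- manip.move_to(position, orientation): joint-space move of the TCP to a pose.
- manip.servo_line(position, orientation=None, rate=0.15): straight line of the TCP; orientation=None keeps the orientation; rate is the mean speed in m/s.
- manip.set_joints(angles): joint-space move.
- manip.command_gripper(opening, f_grip=None): finger opening in m; f_grip is the grip in N (None keeps the last); returns when the fingers have stopped.
- manip.hold(seconds).
- manip.solve_ik(position, orientation): joint angles nearest the present ones, or None.
- manip.camera(name): name is "scene" or "side" or "wrist"; returns a dict with "image" (400x640x3 uint8, red, green, blue), "fx", "fy", "cx", "cy" (pixels), "cam_to_world" (4x4, takes a point from camera to world coordinates); the wrist camera has in their place "mount" (4x4, takes a point from camera to tool coordinates, whose origin is the TCP and whose axes are the tool frame's). Camera axes: x right, y down, z forward; pixel columns grow to the right and rows downward; lengths in m; the calibration is good to about 2 mm. A picture is of the moment at which its call begins: read the wrist's pose just before it. There is no depth.
A pose or a line that the arm cannot do raises manip.IKError and nothing moves.
- manip.sign_off(): hands the job in, once; it reports no verdict.
Readings, each from a call of its own:
- manip.get_time(): time.
- manip.get_joint_positions(): joint angles.
- manip.get_joint_vel(): joint speeds.
- manip.get_tau(): joint torques, N m.
- manip.get_position(): TCP position.
- manip.get_ee_rot(): TCP orientation.
- manip.get_contact_force(): force on the tool from outside, world axes, zero at the start.
- manip.get_torque(): the same for the moment, N m.
- manip.get_width(): finger opening in m.
Only numpy, scipy, OpenCV 4.12 (cv2) and the standard library are available. Lean on these libraries where they do the work, as an engineer would, in place of code of your own. Each camera call takes 0.05 s, during which the arm holds its last target.

## Task

The vials in the dry-block heater are done: swing its clamp lever open, put every vial upright in the carrier, one to a pocket and seated at the bottom, and swing the empty heater's lever fully shut again. Hang the loaded carrier by its handle on the stand's hook and leave it hanging there still; do not disturb the other things on the bench.

Things in the scene. Friction and masses are not known exactly. Their poses are not given: they have to be found in the camera images.
- heater: dry-block heater fixed to the bench: aluminium block 124 x 124 mm, top at 56 mm, on a 150 x 190 mm grey foot. Origin at bench level under the block's centre; x, y along its sides. Four round sockets 32 mm wide, 46 mm deep at x = -32 and +32, y = -30 and +30 mm. A hinge post 44 x 34 mm, 96 mm tall stands at y = +86 mm
- lever (a joint): angle (rad) of the clamp lever, a flat steel paddle just above the vial caps (from 108 to 115.5 mm above the bench) that turns level. 0 = shut: it points from the hinge along the heater's -y, between the rows, over part of every cap. Grows to 1.9 as the free end swings to the heater's -x (clockwise from above); from 1.5 all vials are clear. It stays where left; about 0.6 N at the knob moves it
- lever_hinge (a point): point on the lever's upright hinge axis, at heater x = 0, y = +84 mm, 108 mm above the bench; axes of the heater. The lever is 48 mm wide from 43 to 125 mm from this axis, 20 mm wide nearer it
- lever_knob (a point): centre of the top of the black upright round knob on the lever, 15 mm diameter, 36 mm tall (from 115.5 to 151.5 mm above the bench), 114 mm from the hinge axis; its axes turn with the lever
- carrier: loose yellow plastic vial carrier, 350 g: block 110 (x) x 130 (y) x 40 mm with four square pockets 32 mm wide, 34 mm deep (floor at z = 6 mm) at x = -32 and +32, y = -32 and +32 mm. Rigid bail handle of 8 mm rod in the plane x = 0. On its peak a black grip block 14 (x) x 30 (y) mm, z = 114 to 148 mm. Same either way round. Origin at the centre of the underside, z up
- carrier_apex (a point): underside of the handle's peak, 108 mm above the carrier's underside at x = y = 0: the spot that rests on the hook; axes of the carrier. The handle's uprights are at y = -56 and +56 mm up to z = 78 mm, and slope from there up to the peak at y = 0
- stand: hook stand fixed to the bench: foot 12 mm thick, x = -50 to +120 mm, 100 mm wide; post 16 mm thick at x = +100 mm, 232 mm tall; an 8 mm rod hook runs from it along -x at about 223 mm, dips to a seat over the origin and ends in an upturned tip. Origin at bench level below the seat. The handle goes on along +x over the tip, carrier x along stand x (either way round), then down
- hook_seat (a point): top of the hook rod at the lowest point of its seat, 222 mm above the bench; axes of the stand
- hook_tip (a point): about the top of the upturned end of the hook, 28 mm before the seat in the stand's -x, 244 mm above the bench
- vial1: one of the 2 to 4 identical capped sample vials (absent ones read None): amber glass with a blank white label, white flat screw cap, 27 mm diameter (cap 28 mm), 95 mm tall, flat bottom, 45 g. Origin at the centre of its underside, z up. At the start it stands upright in a heater socket, its underside 10 mm above the bench, cap top at 105 mm; the upper 49 mm stands out of the block
- vial2: one of the 2 to 4 identical capped sample vials (absent ones read None): amber glass with a blank white label, white flat screw cap, 27 mm diameter (cap 28 mm), 95 mm tall, flat bottom, 45 g. Origin at the centre of its underside, z up. At the start it stands upright in a heater socket, its underside 10 mm above the bench, cap top at 105 mm; the upper 49 mm stands out of the block
- vial3: one of the 2 to 4 identical capped sample vials (absent ones read None): amber glass with a blank white label, white flat screw cap, 27 mm diameter (cap 28 mm), 95 mm tall, flat bottom, 45 g. Origin at the centre of its underside, z up. At the start it stands upright in a heater socket, its underside 10 mm above the bench, cap top at 105 mm; the upper 49 mm stands out of the block
- vial4: one of the 2 to 4 identical capped sample vials (absent ones read None): amber glass with a blank white label, white flat screw cap, 27 mm diameter (cap 28 mm), 95 mm tall, flat bottom, 45 g. Origin at the centre of its underside, z up. At the start it stands upright in a heater socket, its underside 10 mm above the bench, cap top at 105 mm; the upper 49 mm stands out of the block
- foam_rack: bystander: light blue foam rack 100 x 200 x 34 mm lying on the bench; origin at the centre of its underside. Leave alone
- beaker: bystander: empty glass beaker, 68 mm across, 85 mm tall; origin at the centre of its underside. Leave alone
- marker_jar: bystander: closed white jar 48 mm across, 70 mm tall; origin at the centre of its underside. Leave alone
Things that resemble listed ones, but are neither listed nor needed, are in the scene too. What is shaped like the vial4 but black or blue is not meant.

How it is judged:
By the outcome, as a careful person would: the job done as asked, in the order asked, and still so for the second after the job is handed in, with the robot touching nothing.
Of vial1, vial2, vial3, vial4 only 2 to 4 are there at a start; the rules pass over those that are not, and their reading is None.
At some moment in a run one of carrier may be knocked a few centimetres aside while the robot is not near it.
It also fails if it takes over 210 s, if anything falls off the work surface, if the arm or the gripper's body presses on something with over 40 N, if the wrist force passes 120 N, or if a joint passes its speed limit or range.

## Working session

There is one attempt and no reset: what is moved stays moved. The work goes in short steps, each a Python script; the robot and the scene stay as the last script left them, time stands still between calls to the robot, and variables do not carry over. Pictures are saved under pics/ and viewed, and the job is handed in when it is done.

```bash
mkdir -p pics; ls; python3 - <<'E'
from rig import manip
import cv2
for n in ["scene","side","wrist"]:
    c=manip.camera(n)
    cv2.imwrite(f"pics/{n}0.png",c["image"][:,:,::-1])
    print(n,c["fx"],c["fy"],c["cx"],c["cy"]); print(c.get("cam_to_world",c.get("mount")))
print(manip.get_time(),manip.get_position(),manip.get_ee_rot(),manip.get_width())
E
```

```text
pics
scene 436.095223993354 436.095223993354 319.9105423770949 198.42410578851351
[[ 0.55426301  0.69971013 -0.45077516  1.05437998]
 [ 0.83227383 -0.45899462  0.31087652 -0.30718905]
 [ 0.01062008 -0.54747572 -0.83675417  0.97673839]
 [ 0.          0.          0.          1.        ]]
side 418.13154052414956 418.13154052414956 317.1879592232026 200.67717790206464
[[-0.98830239 -0.07804657  0.13102337  0.5071012 ]
 [-0.15182108  0.58488822 -0.79677859  0.74676863]
 [-0.01444819 -0.80735029 -0.58989554  0.71077526]
 [ 0.          0.          0.          1.        ]]
wrist 358.2963916015263 358.2963916015263 319.39181883779537 196.34721334055936
[[ 7.24123064e-04 -2.63916203e-01  9.64545340e-01 -1.19216514e-01]
 [ 9.99999357e-01 -6.50645163e-04 -9.28767536e-04 -3.38004054e-04]
 [ 8.72693562e-04  9.64545393e-01  2.63915562e-01 -6.66748126e-02]
 [ 0.00000000e+00  0.00000000e+00  0.00000000e+00  1.00000000e+00]]
0.15 [ 0.20996458 -0.58824751  0.25270463] [ 2.03563118  0.35361761 -2.03597214] 0.08524932917611103
```

View pics/scene0.png

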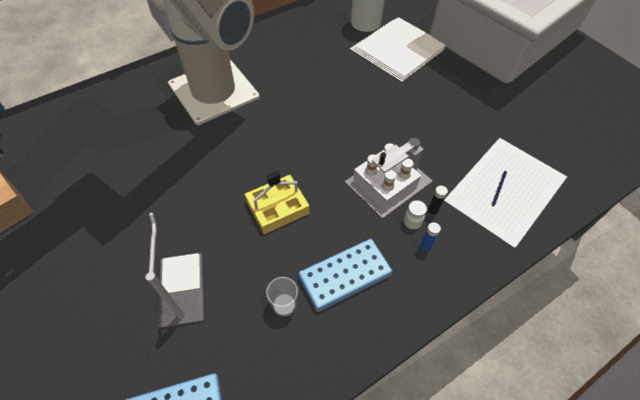

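View pics/side0.png

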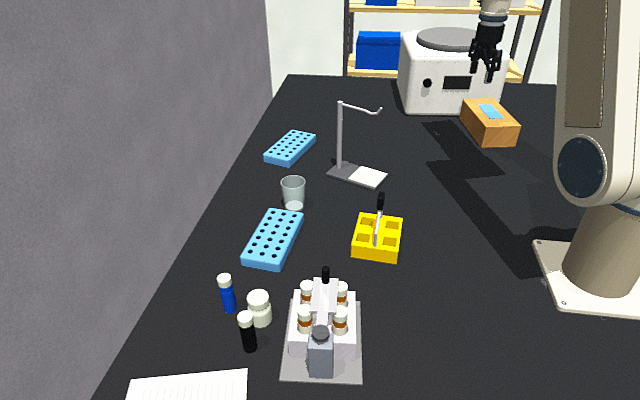

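View pics/wrist0.png

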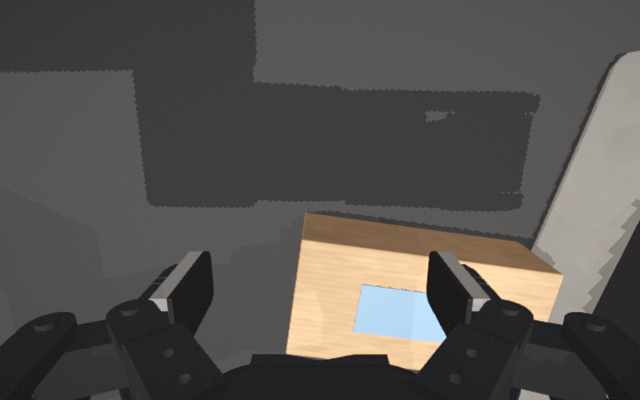

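```bash
python3 - <<'E'
import cv2
s=cv2.imread("pics/scene0.png"); d=cv2.imread("pics/side0.png")
def crop(im,x,y,w,h,f,n): cv2.imwrite(f"pics/{n}.png",cv2.resize(im[y:y+h,x:x+w],None,fx=f,fy=f,interpolation=cv2.INTER_CUBIC))
crop(s,230,130,220,130,3.6,"s_heat")
crop(s,130,200,100,130,4.5,"s_stand")
crop(d,270,180,160,205,2.9,"d_heat")
crop(d,310,85,100,110,5,"d_stand")
E
```

```text
(no output)
```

View pics/s_heat.png

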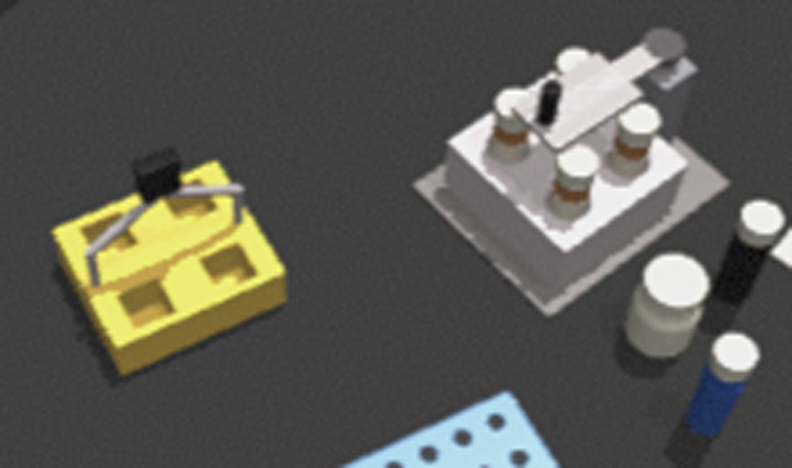

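View pics/s_stand.png

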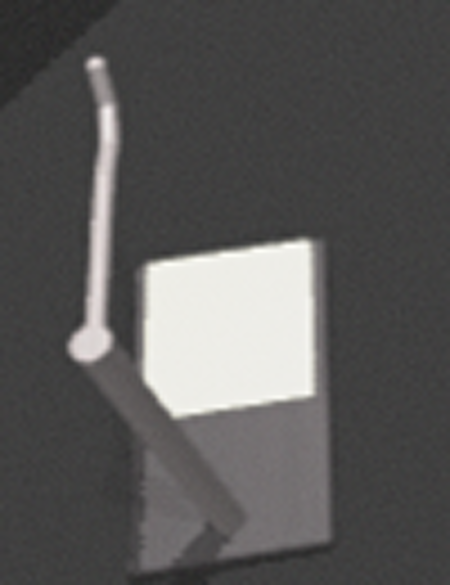

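View pics/d_heat.png

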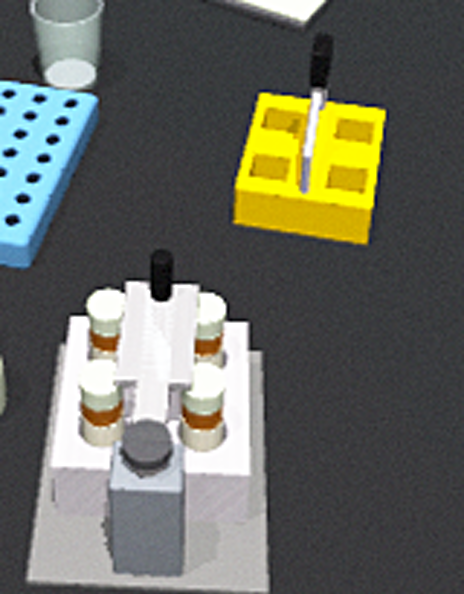

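View pics/d_stand.png

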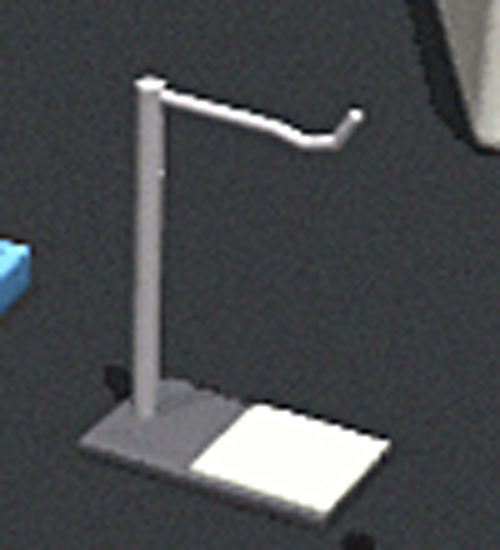

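```bash
cat > geo.py <<'E'
import numpy as np
from scipy.optimize import least_squares
C={'scene':(436.095,319.91,198.424,np.array([[ 0.55426301,0.69971013,-0.45077516,1.05437998],[0.83227383,-0.45899462,0.31087652,-0.30718905],[0.01062008,-0.54747572,-0.83675417,0.97673839],[0,0,0,1]])),
'side':(418.1315,317.188,200.677,np.array([[-0.98830239,-0.07804657,0.13102337,0.5071012],[-0.15182108,0.58488822,-0.79677859,0.74676863],[-0.01444819,-0.80735029,-0.58989554,0.71077526],[0,0,0,1]]))}
def proj(cam,P):
    f,cx,cy,T=C[cam]; q=(np.atleast_2d(P)-T[:3,3])@T[:3,:3]
    return np.c_[cx+f*q[:,0]/q[:,2],cy+f*q[:,1]/q[:,2]]
def w(p,P):
    c,s=np.cos(p[2]),np.sin(p[2]); P=np.atleast_2d(P)/1000.
    return np.c_[p[0]+c*P[:,0]-s*P[:,1],p[1]+s*P[:,0]+c*P[:,1],P[:,2]]
def fit(obs,p0):
    cams=[o[0] for o in obs]
    def r(p):
        return np.concatenate([(proj(o[0],w(p,o[1]))[0]-o[2]) for o in obs])
    s=least_squares(r,p0,loss='soft_l1'); return s.x,r(s.x).reshape(-1,2)
E
cat > fit0.py <<'E'
from geo import *
np.set_printoptions(precision=4,suppress=True)
def S(x,y): return np.array([230+(x+.5)/3.6-.5,130+(y+.5)/3.6-.5])
def D(x,y): return np.array([270+(x+.5)/2.9-.5,180+(y+.5)/2.9-.5])
def S2(x,y): return np.array([130+(x+.5)/4.5-.5,200+(y+.5)/4.5-.5])
def D2(x,y): return np.array([310+(x+.5)/5-.5,85+(y+.5)/5-.5])
H=[('scene',(62,62,56),S(687,162)),('scene',(62,-62,56),S(565,248)),('scene',(-62,-62,56),S(448,143)),('scene',(0,-30,151.5),S(550,87)),
('scene',(32,-30,105),S(576,158)),('scene',(32,30,105),S(640,118)),
('side',(62,-62,56),D(70,318)),('side',(-62,-62,56),D(248,322)),('side',(62,62,56),D(53,470)),('side',(-62,62,56),D(245,474)),('side',(0,-30,151.5),D(162,256)),
('side',(32,-30,105),D(106,302)),('side',(32,30,105),D(101,377)),('side',(-32,30,105),D(205,380))]
K=[('scene',(55,65,40),S(285,268)),('scene',(55,-65,40),S(120,350)),('scene',(-55,-65,40),S(53,232)),('scene',(-55,65,40),S(218,162)),('scene',(0,0,148),S(157,160)),
('side',(55,-65,40),D(262,93)),('side',(-55,-65,40),D(386,107)),('side',(-55,65,40),D(371,210)),('side',(55,65,40),D(235,193)),('side',(0,0,148),D(322,40))]
T=[('scene',(100,0,232),S2(92,343)),('scene',(-28,0,242),S2(95,62)),('scene',(-50,50,12),S2(316,240)),('scene',(-50,-50,12),S2(142,265)),('scene',(120,50,12),S2(330,540)),('scene',(120,-50,12),S2(135,570)),
('side',(100,0,232),D2(150,83)),('side',(-28,0,242),D2(357,117)),('side',(-50,50,12),D2(322,513)),('side',(-50,-50,12),D2(390,443)),('side',(120,50,12),D2(80,440))]
for n,o,p in (('heater',H,(.6,.2,.2)),('carrier',K,(.5,0,-.2)),('stand',T,(.4,-.3,-.5))):
    x,r=fit(o,p); print(n,x,np.degrees(x[2])); print(r.T)
E
python3 fit0.py
```

```text
heater [0.5846 0.2293 0.0995] 5.703371916311597
[[-0.1603 -0.2331 -0.4657  1.0219  0.269  -0.5523  0.4594 -0.5758 -0.2809
   1.7814 -2.1026  0.7477  0.0686 -0.4104]
 [-0.2592  0.7378 -0.6508  0.3925  0.3307 -0.5449 -0.2843  0.176  -0.9774
   0.1607  0.0999  0.9672  0.0126  0.1451]]
carrier [ 0.4902 -0.0536 -0.0779] -4.463686150722693
[[ 0.0694 -0.5813 -0.1044 -0.9815 -0.2699 -1.0353 -1.1832  0.0659  0.0517
  -0.2606]
 [ 0.5571 -0.7145 -0.4846 -0.5794 -0.0634  0.5841  1.2805 -0.0829 -1.0436
   1.8264]]
stand [ 0.5315 -0.3426 -0.4115] -23.57835296731617
[[-0.2203 -0.2418  1.6012 -1.6573  0.7046 -1.8444 -0.158  -0.5602  0.0545
   0.7313 -0.9344]
 [-0.2168  0.0928 -1.1437 -0.342   0.0747  1.1071  0.6374 -0.1387  1.7655
   0.0821  0.3602]]
```

```bash
cat > rb.py <<'E'
from rig import manip
from geo import *
import cv2
from scipy.spatial.transform import Rotation as R
np.set_printoptions(precision=4,suppress=True)
def rv(t):
    c,s=np.cos(t),np.sin(t)
    return R.from_matrix(np.array([[0,c,s],[0,s,-c],[-1,0,0]])).as_rotvec()
def mv(x,y,z,t): manip.move_to([x,y,z],rv(t))
def ln(x,y,z,t=None,rate=.15): manip.servo_line([x,y,z],None if t is None else rv(t),rate)
def shot(name,tag):
    p=np.array(manip.get_position()); q=R.from_rotvec(manip.get_ee_rot()).as_matrix()
    c=manip.camera(name)
    if name=='wrist':
        T=np.eye(4);T[:3,:3]=q;T[:3,3]=p;T=T@np.array(c['mount'])
        np.save(f'pics/{tag}.npy',np.r_[T.ravel(),c['fx'],c['cx'],c['cy']])
    cv2.imwrite(f'pics/{tag}.png',c['image'][:,:,::-1]); return c['image']
def wreg(tag):
    a=np.load(f'pics/{tag}.npy'); C[tag]=(a[16],a[17],a[18],a[:16].reshape(4,4))
E
python3 - <<'E'
from rb import *
r=R.from_rotvec(manip.get_ee_rot()).as_matrix(); print(r, np.arctan2(r[1,1],r[0,1]))
for t in [-1.57,-.5,0,.1,.6,1.1,1.57,2,2.5]:
    print(t,[manip.solve_ik(p,rv(t)) for p in ([.585,.22,.3],[.49,-.05,.3],[.53,-.34,.3])])
E
```

```text
[[-0.0004  0.3361 -0.9418]
 [ 0.0012 -0.9418 -0.3361]
 [-1.     -0.0012 -0.    ]] -1.2280361512234248
-1.57 [array([ 0.3407,  0.3757,  1.588 , -0.    ,  1.1779,  1.9107]), array([-0.1259,  0.1695,  1.8706, -0.    ,  1.1015,  1.4441]), array([-0.5893,  0.3829,  1.5772, -0.    ,  1.1815,  0.9807])]
-0.5 [array([ 0.3407,  0.3757,  1.588 , -0.    ,  1.1779,  0.8407]), array([-0.1259,  0.1695,  1.8706, -0.    ,  1.1015,  0.3741]), array([-0.5893,  0.3829,  1.5772, -0.    ,  1.1815, -0.0893])]
0 [array([ 0.3407,  0.3757,  1.588 , -0.    ,  1.1779,  0.3407]), array([-0.1259,  0.1695,  1.8706, -0.    ,  1.1015, -0.1259]), array([-0.5893,  0.3829,  1.5772, -0.    ,  1.1815, -0.5893])]
0.1 [array([0.3407, 0.3757, 1.588 , 0.    , 1.1779, 0.2407]), array([-0.1259,  0.1695,  1.8706,  0.    ,  1.1015, -0.2259]), array([-0.5893,  0.3829,  1.5772,  0.    ,  1.1815, -0.6893])]
0.6 [array([ 0.3407,  0.3757,  1.588 , -0.    ,  1.1779, -0.2593]), array([-0.1259,  0.1695,  1.8706, -0.    ,  1.1015, -0.7259]), array([-0.5893,  0.3829,  1.5772, -0.    ,  1.1815, -1.1893])]
1.1 [array([ 0.3407,  0.3757,  1.588 , -0.    ,  1.1779, -0.7593]), array([-0.1259,  0.1695,  1.8706, -0.    ,  1.1015, -1.2259]), array([-0.5893,  0.3829,  1.5772, -0.    ,  1.1815, -1.6893])]
1.57 [array([ 0.3407,  0.3757,  1.588 , -0.    ,  1.1779, -1.2293]), array([-0.1259,  0.1695,  1.8706, -0.    ,  1.1015, -1.6959]), array([-0.5893,  0.3829,  1.5772, -0.    ,  1.1815, -2.1593])]
2 [array([ 0.3407,  0.3757,  1.588 ,  0.    ,  1.1779, -1.6593]), array([-0.1259,  0.1695,  1.8706, -0.    ,  1.1015, -2.1259]), None]
2.5 [array([ 0.3407,  0.3757,  1.588 , -0.    ,  1.1779, -2.1593]), None, None]
```

```bash
python3 - <<'E'
from rb import *
mv(.49,-.02,.33,0); shot('wrist','w1'); print(manip.get_time())
mv(.58,.26,.33,0.1); shot('wrist','w2'); print(manip.get_time(), manip.get_position())
E
```

```text
2.475
3.6583 [0.58   0.2585 0.3301]
```

View pics/w1.png

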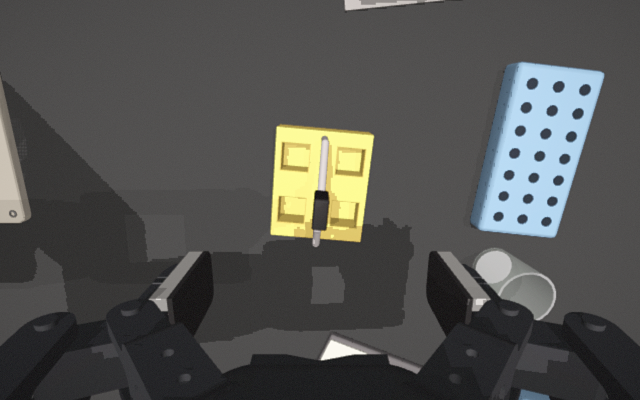

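View pics/w2.png

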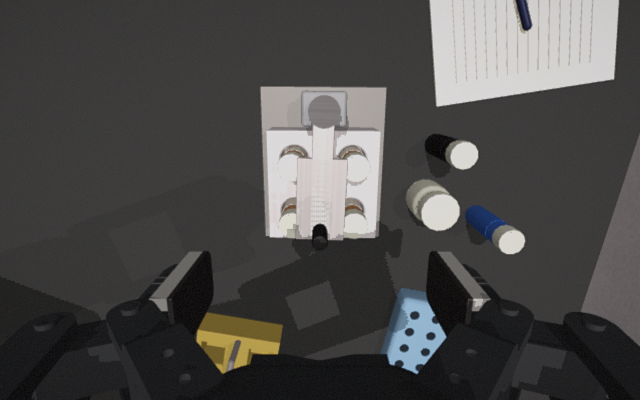

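```bash
python3 - <<'E'
import cv2
def crop(im,x,y,w,h,f,n): cv2.imwrite(f"pics/{n}.png",cv2.resize(cv2.imread(f'pics/{im}.png')[y:y+h,x:x+w],None,fx=f,fy=f,interpolation=cv2.INTER_CUBIC))
crop('w1',260,115,125,140,4,'w1c'); crop('w2',250,80,145,170,3.5,'w2c')
E
```

```text
(no output)
```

View pics/w1c.png

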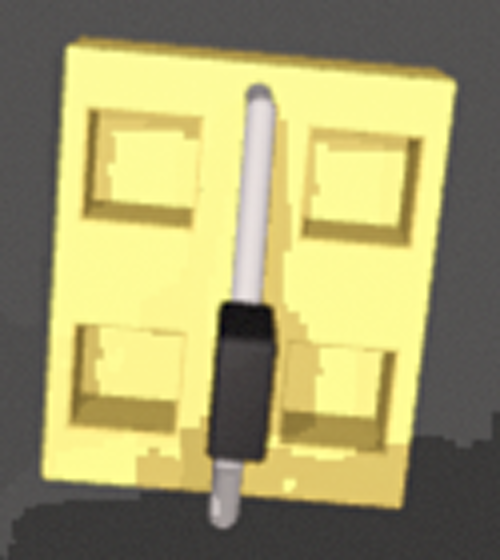

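View pics/w2c.png

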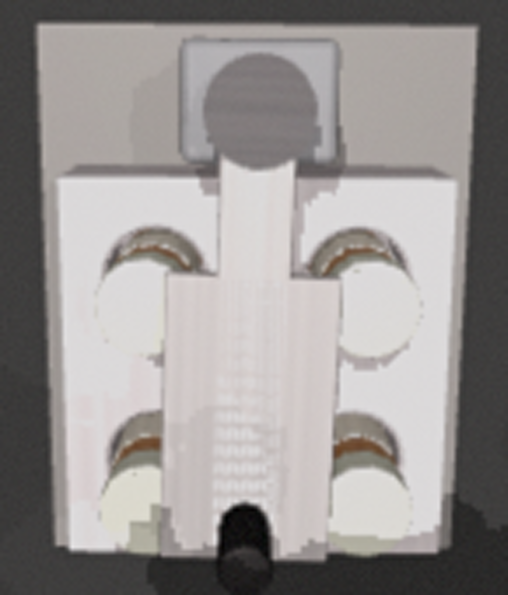

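```bash
cat >> fit0.py <<'E'
print('---- with wrist')
from rb import wreg
wreg('w1'); wreg('w2')
def W1(x,y): return np.array([260+(x+.5)/4-.5,115+(y+.5)/4-.5])
def W2(x,y): return np.array([250+(x+.5)/3.5-.5,80+(y+.5)/3.5-.5])
HW=[('w2',(-62,62,56),W2(58,178)),('w2',(62,62,56),W2(457,181)),('w2',(62,-62,56),W2(437,550)),('w2',(-62,-62,56),W2(68,548)),('w2',(32,30,105),W2(376,312)),('w2',(32,-30,105),W2(366,500))]
KW=[('w1',(-55,65,40),W1(68,45)),('w1',(55,65,40),W1(455,80)),('w1',(55,-65,40),W1(403,507)),('w1',(-55,-65,40),W1(43,477)),('w1',(0,0,148),W1(241,399))]
for n,a,b,p in (('heater',H,HW,(.6,.2,.2)),('carrier',K,KW,(.5,0,-.2))):
    for o in (b,a+b):
        x,r=fit(o,p); print(n,x); print(r.T)
    if n=='heater':
        for th in (-.05,0,.05,.1):
            print(th,[proj(c,w(x,(-114*np.sin(th),84-114*np.cos(th),151.5)))[0]-px for c,px in (('w2',W2(245,570)),('scene',S(550,87)),('side',D(162,256)))])
E
python3 fit0.py | sed -n '/wrist/,$p'
```

```text
---- with wrist
heater [0.586  0.2312 0.0886]
[[-0.0986  0.429   0.3622  0.1604 -0.7643 -0.0774]
 [-0.926  -0.6482  0.8963  0.4698 -0.7529  3.5839]]
heater [0.5856 0.2305 0.0914]
[[ 0.4238  0.0822  0.1216  1.5754  0.7336  0.042   0.1778 -0.82   -1.1557
   0.9444 -2.5509  0.3087 -0.6701 -1.1278 -0.6761 -0.1988  0.0817 -0.0771
  -1.3632 -0.4839]
 [-0.0067  0.7481 -0.8323  0.3669  0.3575 -0.3997 -0.0711  0.7701 -0.7277
   0.8989  0.5161  1.284   0.3609  0.7286 -0.1143 -0.1633  1.311   1.1625
  -0.1427  4.1437]]
-0.05 [array([9.4181, 1.7489]), array([3.2407, 1.7787]), array([-5.6215,  0.4679])]
0 [array([3.0408, 1.8536]), array([1.5754, 0.3669]), array([-2.5509,  0.5161])]
0.05 [array([-3.3337,  1.6621]), array([ 0.0027, -1.0954]), array([0.5146, 0.675 ])]
0.1 [array([-9.694 ,  1.1744]), array([-1.4737, -2.6037]), array([3.5701, 0.9446])]
carrier [ 0.4903 -0.0526 -0.0896]
[[-0.2783  0.1971 -0.2872  0.0021  0.2661]
 [-0.0909 -0.1822 -0.1521 -0.0381  0.3926]]
carrier [ 0.4902 -0.0528 -0.0873]
[[ 0.287  -0.5754  0.278  -0.4287  0.0444 -0.8201 -0.9798 -0.2487 -0.2255
  -0.301  -0.4794  0.0067 -0.2261  0.0567  0.1765]
 [ 0.6885 -0.956  -0.8634 -0.6093 -0.197   0.6835  1.6305  0.2655 -0.9982
   2.0268  0.1672 -0.1468 -0.1027  0.2007  0.5811]]
```

```bash
cat >> rb.py <<'E'
HE=np.array([.5858,.2310,.089])
def knob(a): return w(HE,(-114*np.sin(a),84-114*np.cos(a),0))[0][:2]
def sweep(a0,a1,z,n,rate=.12,fmax=15):
    for a in np.linspace(a0,a1,n+1)[1:]:
        x,y=knob(a); ln(x,y,z,HE[2]-a,rate)
        f=np.array(manip.get_contact_force()); print(round(a,3),f,manip.get_time())
        if np.linalg.norm(f)>fmax: print('stop'); return a
    return a1
E
python3 - <<'E'
from rb import *
manip.command_gripper(.036,30)
x,y=knob(.03); mv(x,y,.2,HE[2]-.03); ln(x,y,.146,rate=.1)
print(manip.get_width(),manip.get_contact_force())
sweep(.03,1.85,.146,11)
shot('side','d1'); shot('scene','s1')
ln(*manip.get_position()[:2],.22,rate=.2)
E
python3 - <<'E'
import cv2,numpy as np
a=cv2.imread('pics/s1.png')[120:250,230:450];b=cv2.imread('pics/d1.png')[180:390,230:430]
cv2.imwrite('pics/c1.png',np.hstack([cv2.resize(a,(440,260)),cv2.resize(b,(248,260))]))
E
```

```text
0.036154456083867366 [ 0.2974 -0.3979  0.0896]
0.195 [ 0.2805  1.0608 -0.6792] 5.825
0.361 [ 0.3983  0.159  -0.1504] 6.1417
0.526 [-0.6102 -0.4348  0.0056] 6.4583
0.692 [0.4665 0.1748 0.0552] 6.775
0.857 [-0.0669  0.2857  0.1112] 7.0917
1.023 [ 0.3938 -0.8517 -0.0748] 7.4083
1.188 [ 0.6779  0.3499 -0.3126] 7.725
1.354 [ 0.5004  0.5504 -0.0502] 8.0417
1.519 [ 0.2076  0.1661 -0.4397] 8.3583
1.685 [-0.0025 -0.5957 -0.1207] 8.675
1.85 [ 0.4258 -0.2966  0.1709] 8.9917
```

View pics/c1.png

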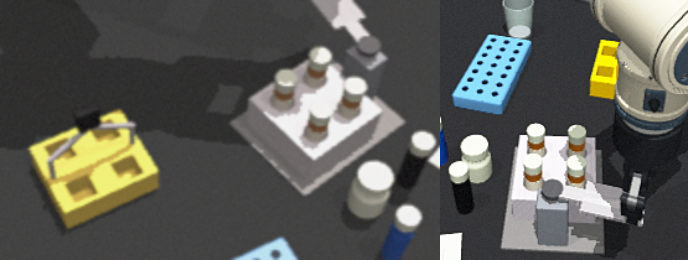

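```bash
python3 - <<'E'
from rb import *
mv(.58,.26,.30,0.089); shot('wrist','w3')
im=cv2.imread('pics/w3.png'); print(manip.get_position())
cv2.imwrite('pics/w3c.png',cv2.resize(im[80:280,240:400],None,fx=3,fy=3,interpolation=cv2.INTER_CUBIC))
E
```

```text
[0.5797 0.2601 0.2994]
```

View pics/w3c.png

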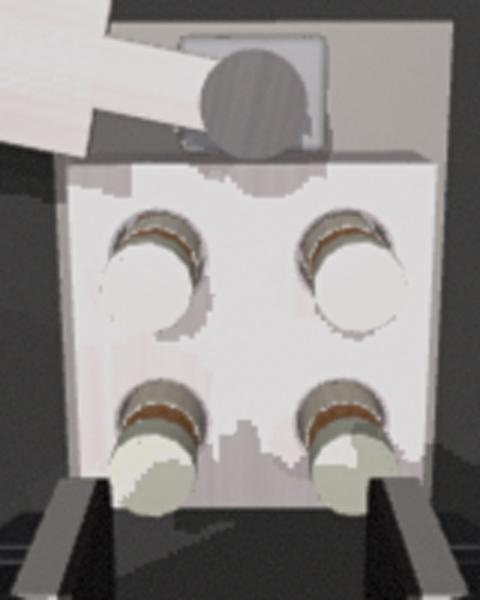

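```bash
python3 - <<'E'
from rb import *
wreg('w3')
def W(x,y): return np.array([240+(x+.5)/3-.5,80+(y+.5)/3-.5])
def back(cam,px,z):
    f,cx,cy,T=C[cam]; d=T[:3,:3]@np.array([(px[0]-cx)/f,(px[1]-cy)/f,1]); o=T[:3,3]; return o+d*(z-o[2])/d[2]
loc=[(-32,30,0),(32,30,0),(-32,-30,0),(32,-30,0)]
for p,l in zip([(145,291),(360,288),(152,474),(354,473)],loc):
    print(l,back('w3',W(*p),.105),w(HE,l)[0])
o=[('w3',(-62,62,56),W(67,163)),('w3',(62,62,56),W(437,163)),('w3',(62,-62,56),W(430,508)),('w3',(-62,-62,56),W(82,507))]
x,r=fit(o,HE);print(x,r)
o+=[('w3',l[:2]+(105,),W(*p)) for p,l in zip([(145,291),(360,288),(152,474),(354,473)],loc)]
x,r=fit(o,HE);print(x,r)
E
```

```text
(-32, 30, 0) [0.5512 0.2572 0.105 ] [0.5513 0.258  0.    ]
(32, 30, 0) [0.6149 0.2637 0.105 ] [0.615  0.2637 0.    ]
(-32, -30, 0) [0.5572 0.1992 0.105 ] [0.5566 0.1983 0.    ]
(32, -30, 0) [0.6199 0.2051 0.105 ] [0.6203 0.204  0.    ]
[0.5864 0.2312 0.0922] [[ 0.0384  0.3006]
 [ 0.5896 -0.2341]
 [-2.1242 -0.4174]
 [ 0.3253  0.2975]]
[0.586  0.2312 0.0925] [[-0.3547  0.3043]
 [ 0.1972 -0.2677]
 [-2.4501 -0.446 ]
 [-0.0012  0.3004]
 [ 0.2846 -1.0271]
 [ 0.3267 -0.3328]
 [-0.2812  0.7307]
 [ 0.7195  0.8094]]
```

```bash
cat >> rb.py <<'E'
CA=np.array([.4903,-.0527,-.089])
def yellow(im):
    h=cv2.cvtColor(im,cv2.COLOR_RGB2HSV); m=cv2.inRange(h,(20,130,60),(35,255,255))[:, :]
    m[:,:225]=0; m[:,335:]=0; m[:140]=0; m[245:]=0
    ys,xs=np.nonzero(m); return xs.mean(),ys.mean(),len(xs),xs.min(),xs.max(),ys.min(),ys.max()
def pick(l,t):
    x,y,_=w(HE,(l[0],l[1],0))[0]
    mv(x,y,.2,t); manip.command_gripper(.046,40); ln(x,y,.106,rate=.15)
    manip.command_gripper(.0,40); print('w',manip.get_width(),manip.get_contact_force())
    ln(x,y,.26,rate=.2); print('w',manip.get_width())
def place(l,t,ca,z=.104):
    x,y,_=w(ca,(l[0],l[1],0))[0]
    mv(x,y,.26,t); ln(x,y,.145,rate=.2); print('above',manip.get_contact_force())
    for zz in (.13,.115,z):
        ln(x,y,zz,rate=.08); f=np.array(manip.get_contact_force()); print(zz,f)
        if abs(f[2])>6: print('BLOCKED'); return False
    return True
def rel():
    x,y,_=manip.get_position(); manip.command_gripper(.046); ln(x,y,.26,rate=.2)
E
python3 - <<'E'
from rb import *
for n in ('scene0','s1'): print(yellow(cv2.imread(f'pics/{n}.png')[:,:,::-1].copy()))
t=CA[2]-np.pi/2
pick((-32,-30),t)
print(yellow(shot('scene','s2').copy()),manip.get_time())
ok=place((-32,32),t,CA)
shot('side','d2');shot('wrist','w4')
print(manip.get_time())
E
python3 - <<'E'
import cv2,numpy as np
a=cv2.imread('pics/w4.png');b=cv2.imread('pics/d2.png')[150:350,250:450]
cv2.imwrite('pics/c2.png',np.hstack([cv2.resize(a,(480,300)),cv2.resize(b,(300,300))]))
E
```

```text
(np.float64(276.9994890137966), np.float64(205.4665304036791), 1957, np.int64(245), np.int64(308), np.int64(175), np.int64(233))
(np.float64(276.8947700063012), np.float64(205.6962822936358), 1587, np.int64(245), np.int64(308), np.int64(175), np.int64(233))
w 0.026169748053375772 [-0.0716 -0.8912  6.1356]
w 0.026533007377320846
(np.float64(277.7636549259826), np.float64(204.8468606431853), 1959, np.int64(245), np.int64(308), np.int64(175), np.int64(233)) 15.2167
above [ 0.3737  0.3161 -0.7981]
0.13 [ 0.3323 -0.0101 -0.0803]
0.115 [ 0.0509  0.714  -0.2311]
0.104 [0.5774 0.8785 0.0065]
17.9333
```

View pics/c2.png

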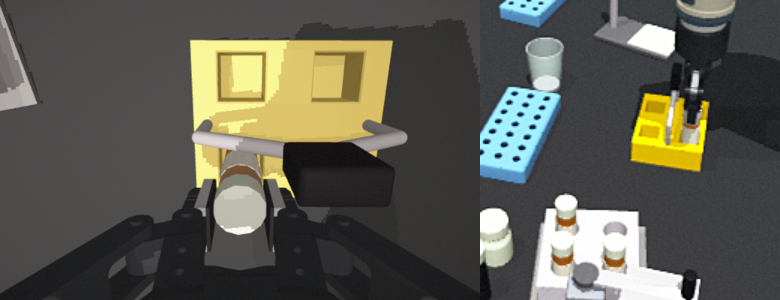

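```bash
python3 - <<'E'
from rb import *
rel(); mv(.49,.0,.30,-.089); shot('wrist','w5'); print(manip.get_time(),manip.get_contact_force())
E
```

```text
20.6083 [-0.228  -0.1934 -0.0334]
```

View pics/w5.png

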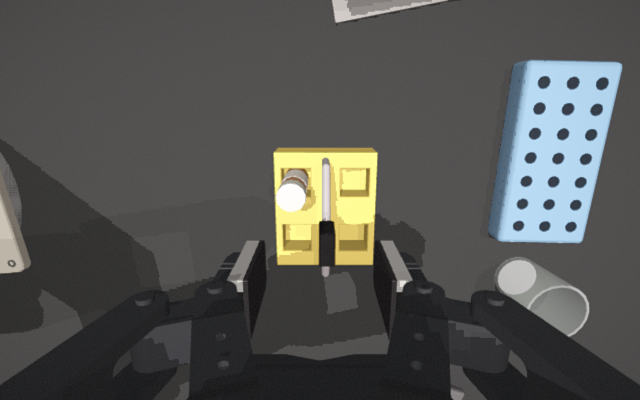

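```bash
python3 - <<'E'
from rb import *
wreg('w5')
for z in (101,105,120): print(z,proj('w5',w(CA,(-32,32,z))))
print(proj('w5',w(CA,[(-55,65,40),(55,65,40),(55,-65,40),(-55,-65,40),(0,0,148)])))
t=CA[2]-np.pi/2
pick((32,-30),t)
a=yellow(shot('scene','s3').copy()); print(a,manip.get_time())
E
```

```text
101 [[291.1185 197.2102]]
105 [[290.7738 198.3789]]
120 [[289.405  203.0197]]
[[273.215  151.9237]
 [377.0862 151.7575]
 [372.5296 264.118 ]
 [277.2473 264.1931]
 [326.7072 250.2598]]
w 0.02629906531862898 [0.24   0.8103 6.1995]
w 0.026364759464151448
(np.float64(277.25), np.float64(206.09265010351967), 1932, np.int64(245), np.int64(308), np.int64(175), np.int64(233)) 24.5333
```

```bash
python3 - <<'E'
import cv2,numpy as np
a=cv2.imread('pics/s2.png')[130:250,230:450];b=cv2.imread('pics/s3.png')[130:250,230:450]
cv2.imwrite('pics/c3.png',cv2.resize(np.vstack([a,b]),None,fx=2.4,fy=2.4))
E
```

```text
(no output)
```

View pics/c3.png

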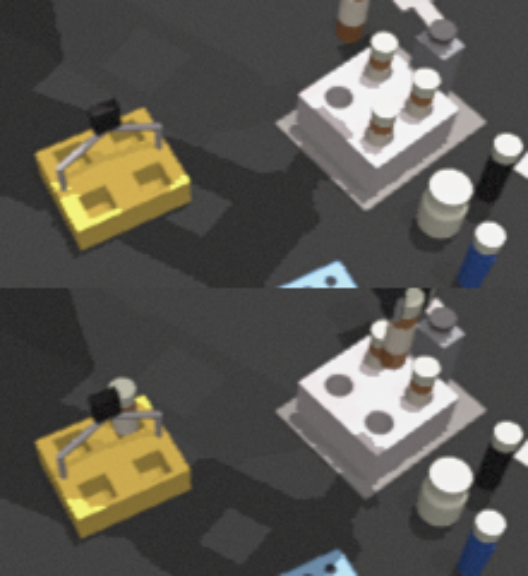

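```bash
python3 - <<'E'
from rb import *
t=CA[2]-np.pi/2
if not place((32,32),t,CA): raise SystemExit
rel()
for i,(h,c) in enumerate([((-32,30),(-32,-32)),((32,30),(32,-32))]):
    pick(h,t)
    a=yellow(shot('scene',f's{4+i}').copy()); print(a,manip.get_time())
    if max(abs(np.array(a[3:])-[245,308,175,233]))>1: print('MOVED?'); break
    if not place(c,t,CA): break
    rel()
E
```

```text
above [0.1365 0.3868 0.3565]
0.13 [-0.6521 -0.6747 -0.0222]
0.115 [-0.2472  0.4188 -0.1792]
0.104 [-0.8873 -0.1796 -0.9318]
w 0.026448706023611407 [ 0.3328 -1.1624  6.4371]
w 0.02639391567832389
(np.float64(275.69939879759517), np.float64(207.11823647294588), 1497, np.int64(245), np.int64(308), np.int64(175), np.int64(233)) 31.825
above [ 0.1006  0.5771 -0.1839]
0.13 [0.9555 1.2366 8.0776]
BLOCKED
```

```bash
python3 - <<'E'
from rb import *
shot('wrist','w6'); shot('side','d6'); shot('scene','s6'); print(yellow(cv2.imread('pics/s6.png')[:,:,::-1].copy()))
x,y,z=manip.get_position(); print(x,y,z, w(CA,(-32,-32,0)))
a=cv2.imread('pics/w6.png');b=cv2.imread('pics/d6.png')[170:310,320:440]; c=cv2.imread('pics/s6.png')[150:250,230:330]
cv2.imwrite('pics/c6.png',np.vstack([cv2.resize(a[:300],(640,300)),np.hstack([cv2.resize(b,(257,300)),cv2.resize(c,(383,300))])]))
E
```

```text
(np.float64(280.35253600500937), np.float64(207.74389480275516), 1597, np.int64(250), np.int64(313), np.int64(175), np.int64(232))
0.45825795442666917 -0.08205905094697433 0.1323026185210641 [[ 0.4556 -0.0817  0.    ]]
```

View pics/c6.png

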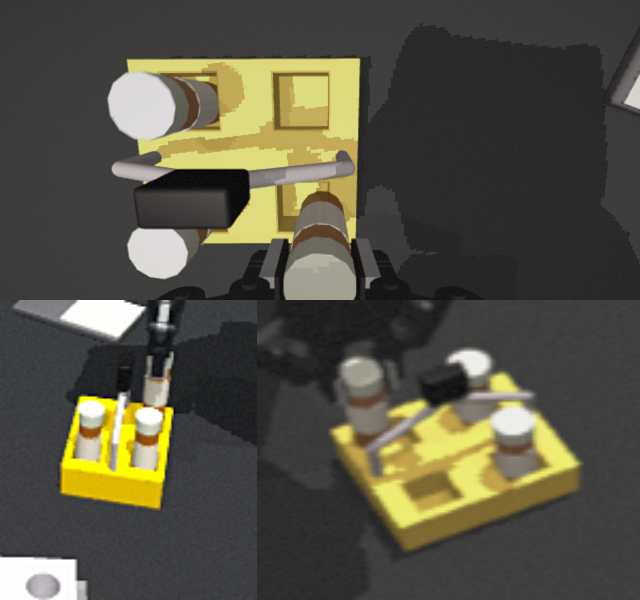

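```bash
python3 - <<'E'
from rb import *
x,y,z=manip.get_position(); ln(x,y,.27,rate=.1); print('w',manip.get_width(),manip.get_contact_force())
mv(.49,.03,.33,-.089); shot('wrist','w7'); shot('side','d7');shot('scene','s7'); print(manip.get_time())
a=cv2.imread('pics/w7.png')
cv2.imwrite('pics/w7c.png',cv2.resize(a[110:260,250:400],None,fx=4,fy=4,interpolation=cv2.INTER_CUBIC))
E
```

```text
w 0.02655314266869996 [ 0.6228  0.4946 -1.5164]
37.2667
```

View pics/w7.png

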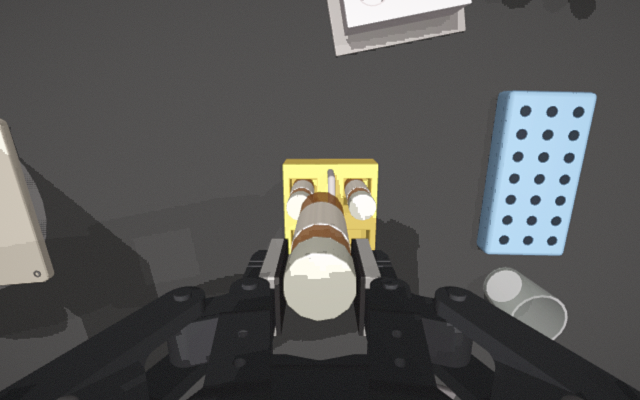

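View pics/w7c.png

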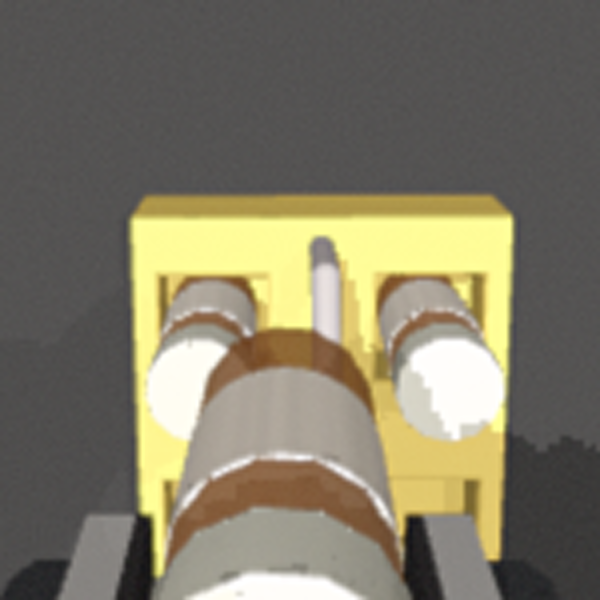

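View pics/d7.png

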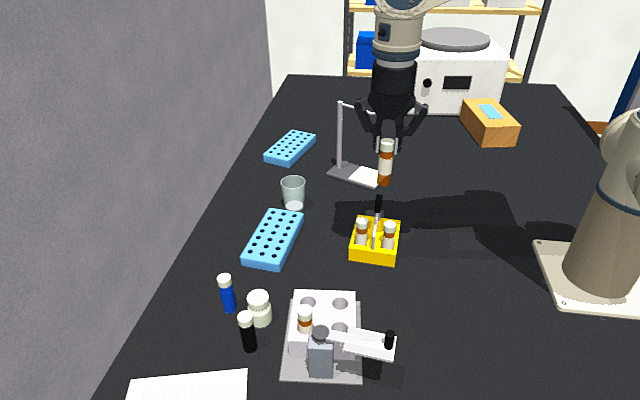

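```bash
python3 - <<'E'
from rb import *
a=cv2.imread('pics/s7.png')
cv2.imwrite('pics/s7c.png',cv2.resize(a[120:240,220:340],None,fx=5,fy=5,interpolation=cv2.INTER_CUBIC))
E
```

```text
(no output)
```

View pics/s7c.png

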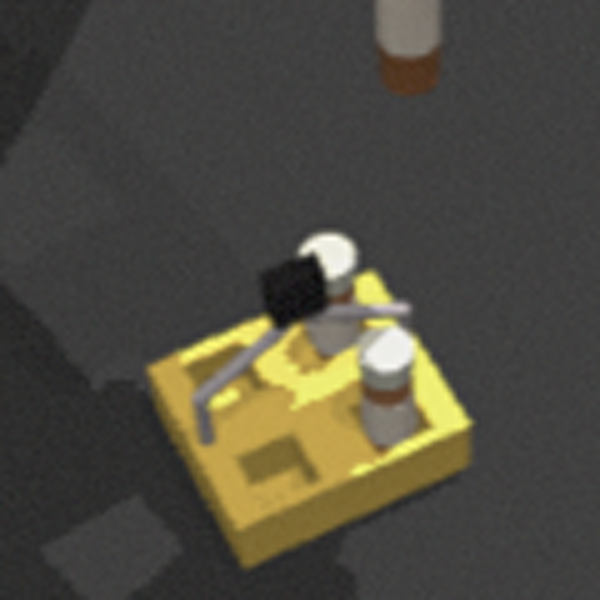

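```bash
python3 - <<'E'
from rb import *
wreg('w7')
def W(x,y): return np.array([250+(x+.5)/4-.5,110+(y+.5)/4-.5])
def S(x,y): return np.array([220+(x+.5)/5-.5,120+(y+.5)/5-.5])
ow=[('w7',(-55,65,40),W(132,215)),('w7',(55,65,40),W(512,216)),('w7',(55,-65,40),W(500,560)),('w7',(32,32,101),W(451,388)),('w7',(-32,32,101),W(198,388))]
os=[('scene',(-55,-65,40),S(150,370)),('scene',(-55,65,40),S(375,272)),('scene',(55,65,40),S(472,426)),('scene',(55,-65,40),S(238,530)),('scene',(32,32,101),S(388,350))]
for o in (ow,os,ow+os):
    x,r=fit(o,CA);print(x);print(r.T)
E
```

```text
[ 0.4952 -0.0412 -0.0811]
[[-0.5786 -0.2286 -0.6044  0.5681  0.6787]
 [ 0.5666 -0.6194 16.3715 -0.7421 -0.1531]]
[ 0.4969 -0.0425 -0.0895]
[[-0.1667 -0.1492 -0.087   0.1312  0.2517]
 [-0.4672  0.0258  0.0007  0.2446  0.1265]]
[ 0.4954 -0.0415 -0.0824]
[[-0.3126  0.0254 -0.5022  0.819   0.9389 -0.1628 -0.3285 -0.0226  0.414
   0.3235]
 [ 0.6843 -0.3813 16.5757 -0.507   0.0047 -0.8534 -0.5849 -0.7929 -0.3124
  -0.5884]]
```

```bash
python3 - <<'E'
from rb import *
mv(.56,-.09,.33,-.089); shot('wrist','w8'); print(manip.get_time())
a=cv2.imread('pics/w8.png'); cv2.imwrite('pics/w8c.png',cv2.resize(a[20:190,180:330],None,fx=3.5,fy=3.5,interpolation=cv2.INTER_CUBIC))
E
```

```text
37.9333
```

View pics/w8c.png

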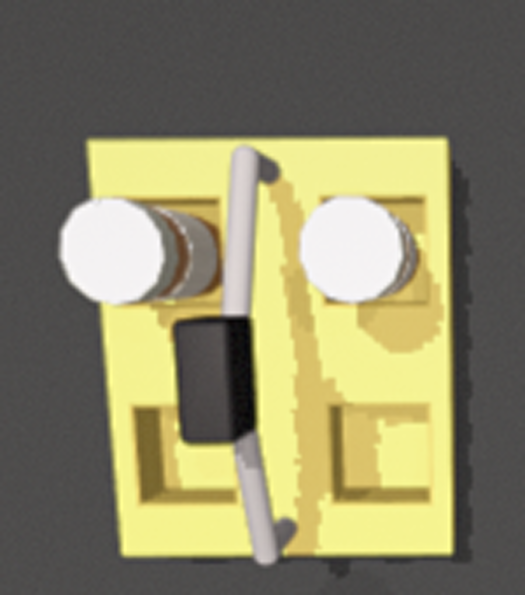

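```bash
python3 - <<'E'
from rb import *
wreg('w8')
def W(x,y): return np.array([180+(x+.5)/3.5-.5,20+(y+.5)/3.5-.5])
o=[('w8',(-55,65,40),W(87,138)),('w8',(55,65,40),W(448,138)),('w8',(55,-65,40),W(454,554)),('w8',(-55,-65,40),W(121,554)),('w8',(0,0,148),W(203,381))]
x,r=fit(o,CA);print(x);print(r.T)
print(proj('w8',w(x,[(-32,32,101),(32,32,101)])),W(112,250),W(351,249))
E
```

```text
[ 0.4957 -0.0416 -0.0893]
[[ 0.3794 -0.0899 -0.5586  0.2962 -0.06  ]
 [ 0.0981 -0.1953 -0.2191 -0.0263  0.2146]]
[[212.3004  89.8655]
 [281.0238  89.6836]] [211.6429  91.0714] [279.9286  90.7857]
```

```bash
sed -i 's/^CA=.*/CA=np.array([.4957,-.0417,-.089])/' rb.py; python3 - <<'E'
from rb import *
t=CA[2]-np.pi/2
mv(.54,-.05,.29,t)
b0=yellow(shot('scene','s9').copy()); print(b0)
if place((-32,-32),t,CA):
    rel()
    pick((32,30),t)
    a=yellow(shot('scene','s10').copy()); print(a,manip.get_time())
    if max(abs(np.array(a[3:])-np.array(b0[3:])))<=1:
        if place((32,-32),t,CA): rel()
print(manip.get_time())
E
```

```text
(np.float64(279.64239577216676), np.float64(207.07516147974164), 1703, np.int64(250), np.int64(313), np.int64(175), np.int64(232))
above [-0.3404 -0.0304  0.9199]
0.13 [ 0.266   0.0063 -0.0558]
0.115 [-0.5495 -0.7006  0.6876]
0.104 [ 0.8282 -0.3339 -0.8809]
w 0.026506236905336246 [ 0.2094 -0.5782  6.6101]
w 0.026074791734323345
(np.float64(281.05758157389636), np.float64(207.27511196417146), 1563, np.int64(250), np.int64(313), np.int64(175), np.int64(232)) 46.4667
above [-0.2899  0.5567 -0.7461]
0.13 [ 0.1684 -0.1354  0.6213]
0.115 [ 0.0385  0.0097 -0.2081]
0.104 [ 0.4013  0.144  -0.7734]
50.725
```

```bash
python3 - <<'E'
from rb import *
for a in (1.65,1.7,1.75,1.8,1.85): print(a,proj('side',w(HE,(-114*np.sin(a),84-114*np.cos(a),151.5))))
mv(.49,-.0,.33,-.089); shot('wrist','w11')
mv(.52,.26,.33,.089); shot('wrist','w12'); shot('side','d11')
a=cv2.imread('pics/w11.png')[100:300,220:420];b=cv2.imread('pics/w12.png');c=cv2.imread('pics/d7.png')[300:380,330:430]
cv2.imwrite('pics/c11.png',np.hstack([cv2.resize(a,(300,300)),cv2.resize(b,(480,300))])); cv2.imwrite('pics/d7c.png',cv2.resize(c,None,fx=4,fy=4))
E
```

```text
1.65 [[389.7071 326.5146]]
1.7 [[389.6032 329.4634]]
1.75 [[389.3157 332.425 ]]
1.8 [[388.8417 335.3916]]
1.85 [[388.1788 338.3549]]
```

View pics/c11.png

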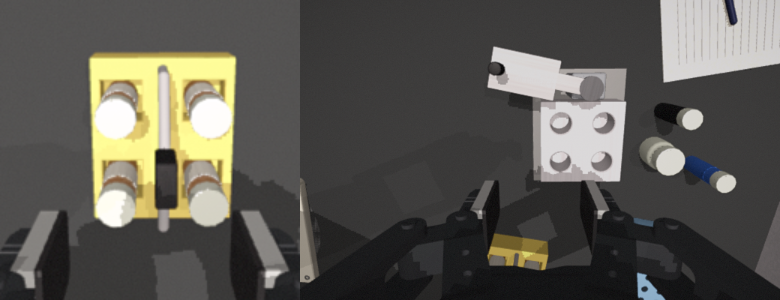

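View pics/d7c.png

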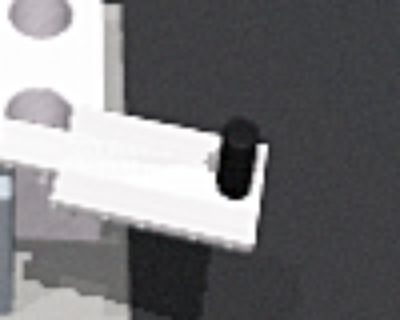

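```bash
python3 - <<'E'
from rb import *
manip.command_gripper(.036,30)
x,y=knob(1.75); mv(x,y,.22,HE[2]-1.75); ln(x,y,.146,rate=.1)
print(manip.get_contact_force())
sweep(1.75,0.0,.146,11)
sweep(0,-.15,.146,10,rate=.03,fmax=6)
shot('side','d12')
E
```

```text
[-0.0912 -0.1149 -0.4259]
1.591 [-0.3145 -0.2796  0.8374] 56.3
1.432 [-0.3051 -0.5718 -0.0845] 56.6083
1.273 [0.075  1.0365 0.6201] 56.9167
1.114 [-0.4602  0.72   -0.0232] 57.225
0.955 [0.3257 0.1399 0.4678] 57.5333
0.795 [0.0371 0.654  0.4794] 57.8417
0.636 [-0.5621  0.0255  0.6599] 58.15
0.477 [-0.279   0.4161 -0.3282] 58.4583
0.318 [-0.4808  0.2537 -1.2138] 58.7667
0.159 [-1.2717  0.9258 -0.8219] 59.075
0.0 [-0.1525  0.0515 -0.3846] 59.3833
-0.015 [-1.6184  0.5197  0.3895] 59.6333
-0.03 [ 0.3531  0.5376 -0.2311] 59.8833
-0.045 [ 0.4652  0.7739 -0.2332] 60.1333
-0.06 [-0.2808  0.2189  0.3222] 60.3833
-0.075 [ 0.2729 -0.0331  0.44  ] 60.6333
-0.09 [0.8665 0.6185 0.2977] 60.8833
-0.105 [-5.1681 -0.4536  3.0956] 61.1333
stop
```

```bash
python3 - <<'E'
from rb import *
x,y=knob(-.115); ln(x,y,.146,HE[2]+.115,.03); print(manip.get_contact_force())
x,y=knob(-.01); ln(x,y,.146,HE[2]+.01,.05); ln(x,y,.22,rate=.15)
mv(.58,.26,.33,.089); shot('wrist','w13'); shot('scene','s13'); print(manip.get_time(),yellow(cv2.imread('pics/s13.png')[:,:,::-1].copy()))
wreg('w13')
for a in (0,.02,.04): print(a,proj('w13',w(HE,(-114*np.sin(a),84-114*np.cos(a),151.5))))
cv2.imwrite('pics/w13c.png',cv2.resize(cv2.imread('pics/w13.png')[80:260,240:400],None,fx=3.3,fy=3.3))
E
```

```text
[-9.0058 -0.8533  4.9061]
63.1333 (np.float64(282.09034267912773), np.float64(207.4330218068536), 1284, np.int64(250), np.int64(313), np.int64(175), np.int64(232))
0 [[323.9659 245.6779]]
0.02 [[321.4111 245.6525]]
0.04 [[318.8573 245.5795]]
```

View pics/w13c.png

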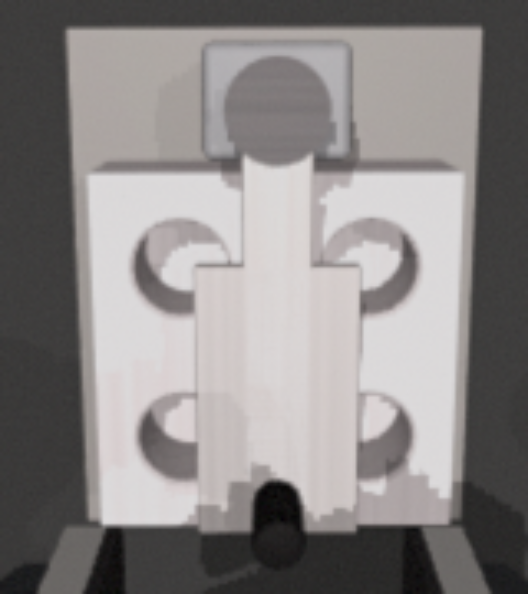

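```bash
python3 - <<'E'
from rb import *
mv(.50,-.29,.38,-.41); shot('wrist','w14'); print(manip.get_time(),manip.get_position())
E
```

```text
65.1917 [ 0.5005 -0.2892  0.3799]
```

View pics/w14.png

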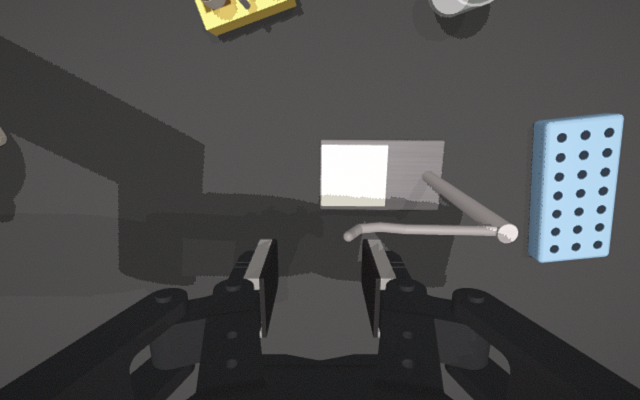

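```bash
cat >> fit0.py <<'E'
print('==== stand')
wreg('w14')
TW=[('w14',(100,0,232),np.array([508,232])),('w14',(-28,0,242),np.array([348,237])),('w14',(-50,50,12),np.array([320.5,140])),('w14',(120,50,12),np.array([443.5,141])),('w14',(-50,-50,12),np.array([321,208.5])),('w14',(120,-50,12),np.array([440,210]))]
for o in (TW,T+TW):
    x,r=fit(o,(.53,-.34,-.41)); print(x);print(r.T)
E
python3 fit0.py | sed -n '/====/,$p'; python3 -c "
import cv2
cv2.imwrite('pics/w14c.png',cv2.resize(cv2.imread('pics/w14.png')[130:260,310:530],None,fx=3.6,fy=3.6,interpolation=cv2.INTER_CUBIC))"
```

```text
==== stand
[ 0.5317 -0.3418 -0.4091]
[[ 0.4765  0.2288 -0.8526  2.1022 -1.3265 -0.8684]
 [ 0.5463  0.2678 -0.9141 -1.9708  1.3079 -0.2187]]
[ 0.5317 -0.342  -0.4101]
[[ 0.214   0.0681  1.8331 -1.4203  1.0659 -1.4745 -0.2872 -0.6489 -0.0035
   0.6395 -1.0447  0.4683  0.2695 -0.7892  2.1439 -1.3379 -0.8994]
 [-0.2925  0.0422 -1.2105 -0.3581 -0.0238  1.0687  0.7313 -0.0602  1.867
   0.1608  0.4858  0.8985  0.4721 -0.8057 -1.7332  1.4054 -0.005 ]]
```

View pics/w14c.png

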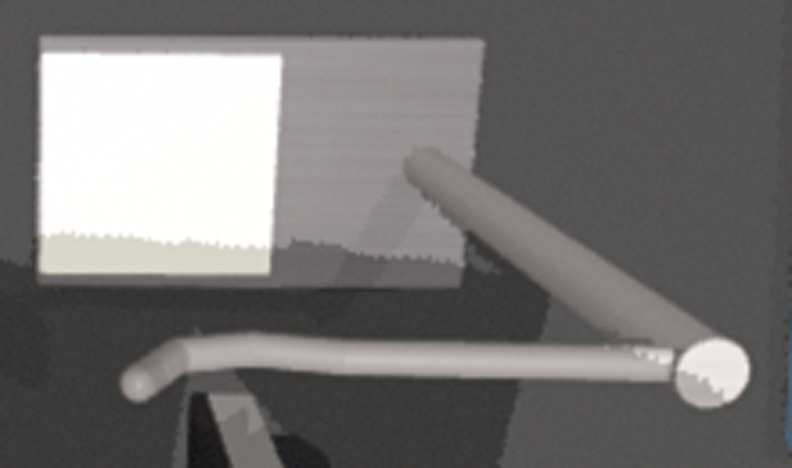

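```bash
cat >> rb.py <<'E'
ST=np.array([.5317,-.3420,-.4101])
E
python3 - <<'E'
from rb import *
t=CA[2]-np.pi/2
print(yellow(shot('scene','s15').copy()))
mv(CA[0],CA[1],.25,t)
print(yellow(shot('scene','s15').copy()))
manip.command_gripper(.05,80); ln(CA[0],CA[1],.14,rate=.12); print(manip.get_contact_force())
manip.command_gripper(0,80); print(manip.get_width(),manip.get_contact_force())
ln(CA[0],CA[1],.16,rate=.04); print(manip.get_width(),manip.get_contact_force())
shot('side','d15')
E
python3 -c "
import cv2
cv2.imwrite('pics/d15c.png',cv2.resize(cv2.imread('pics/d15.png')[120:290,300:480],None,fx=3.3,fy=3.3))"
```

```text
(np.float64(280.73344509639566), np.float64(208.59094719195306), 1193, np.int64(250), np.int64(313), np.int64(175), np.int64(232))
(np.float64(281.4190114068441), np.float64(208.0380228136882), 1315, np.int64(250), np.int64(313), np.int64(175), np.int64(232))
[-0.1995 -0.3094 -0.4246]
0.028830048801019983 [-1.3106 -4.0583  6.3916]
0.028788564781482603 [ 0.5659 -0.0055 -5.5519]
```

View pics/d15c.png

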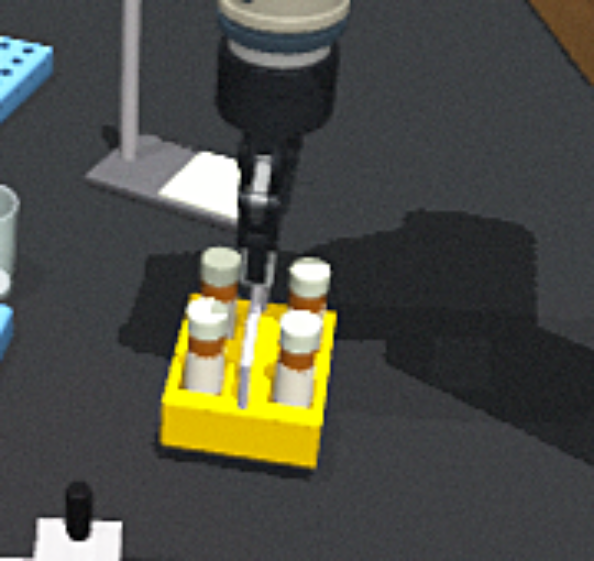

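Lifted with 5.5 N, level, all four vials in place. Go to the stand.

```bash
python3 - <<'E'
from rb import *
t=CA[2]-np.pi/2; t2=ST[2]-np.pi/2
ln(CA[0],CA[1],.30,rate=.12)
p=w(ST,(-80,0,0))[0]; d=p[:2]-CA[:2]
ln(CA[0]+d[0]*.5,CA[1]+d[1]*.5,.30,(t+t2)/2,.12)
ln(p[0],p[1],.295,t2,.12)
manip.hold(.5); print(manip.get_position(),manip.get_contact_force(),manip.get_time())
for n in ('scene','side'): shot(n,n+'16')
a=cv2.imread('pics/scene16.png')[150:330,100:340]; b=cv2.imread('pics/side16.png')[60:240,270:470]
cv2.imwrite('pics/c16.png',np.hstack([cv2.resize(a,(400,300)),cv2.resize(b,(333,300))]))
E
```

```text
[ 0.4584 -0.31    0.295 ] [ 0.8341  1.2843 -6.065 ] 73.5333
```

View pics/c16.png

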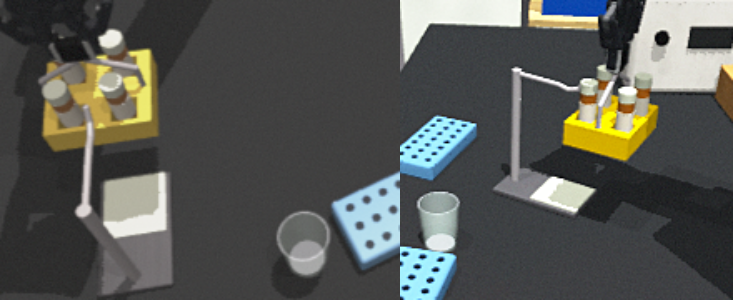

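```bash
python3 - <<'E'
from rb import *
for x in (-45,-20,0):
    p=w(ST,(x,0,0))[0]; ln(p[0],p[1],.292,rate=.06); print(x,manip.get_contact_force())
for z in (.275,.265,.26):
    ln(p[0],p[1],z,rate=.04); print(z,manip.get_contact_force())
for n in ('scene','side'): shot(n,n+'17')
a=cv2.imread('pics/scene17.png')[170:330,100:260]; b=cv2.imread('pics/side17.png')[60:220,300:460]
cv2.imwrite('pics/c17.png',np.hstack([cv2.resize(a,(400,400)),cv2.resize(b,(400,400))]))
E
```

```text
-45 [-0.4373 -0.165  -6.9262]
-20 [ 0.0318 -0.4627 -6.5951]
0 [ 0.5785 -0.3758 -5.9989]
0.275 [ 0.9164 -0.0424 -4.8687]
0.265 [ 0.4593  0.2564 -4.8705]
0.26 [-0.2738  0.2367 -5.2057]
```

View pics/c17.png

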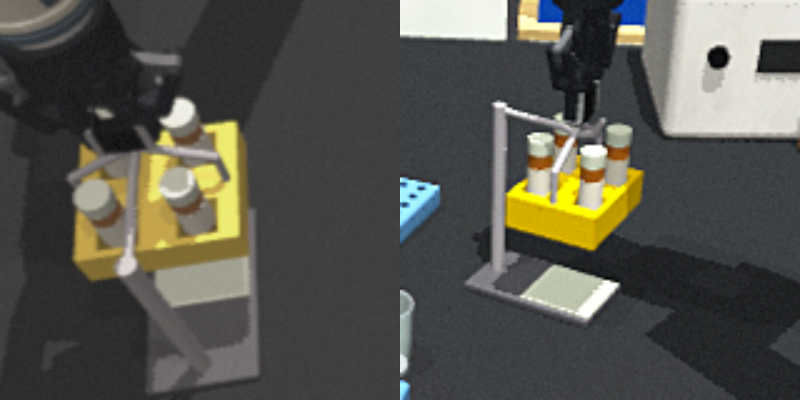

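Both views show the hook rod passing under the handle's peak, with no contact force. I'll lower slowly until the seat takes the load.

```bash
python3 - <<'E'
from rb import *
p=w(ST,(0,0,0))[0]
for z in np.arange(.258,.2475,-.001):
    ln(p[0],p[1],z,rate=.02); manip.hold(.15); f=np.array(manip.get_contact_force()); print(round(z,4),f)
    if f[2]>-.8: break
print(manip.get_time(),manip.get_position())
E
```

```text
0.258 [-0.8881 -0.3801 -5.4682]
0.257 [-0.0792 -0.1951 -4.6494]
0.256 [ 0.1886 -1.2957 -2.1738]
0.255 [-1.8103 -1.0559  6.0279]
78.3667 [ 0.5321 -0.3424  0.2559]
```

```bash
python3 - <<'E'
from rb import *
manip.command_gripper(.036); manip.hold(.3); print(manip.get_contact_force()); manip.command_gripper(.052); 
x,y,z=manip.get_position(); ln(x,y,z+.1,rate=.08); print(manip.get_contact_force())
shot('scene','sc18');shot('side','sd18')
mv(.40,-.15,.40,-.3); manip.hold(2)
shot('scene','sc19');shot('side','sd19');shot('wrist','w19'); print(manip.get_time())
I=[cv2.imread(f'pics/{n}.png') for n in('sc18','sd18','sc19','sd19')]
a=[cv2.resize(I[i][170:330,100:260] if i%2==0 else I[i][60:220,280:440],(300,300)) for i in range(4)]
cv2.imwrite('pics/c18.png',np.vstack([np.hstack(a[:2]),np.hstack(a[2:])]))
d=cv2.absdiff(I[1],I[3])[80:220,300:440]; print(d.mean())
E
```

```text
[-0.4707 -0.5369 -0.2923]
[-0.3143  0.6379 -0.5359]
84.1833
7.217602040816327
```

View pics/c18.png

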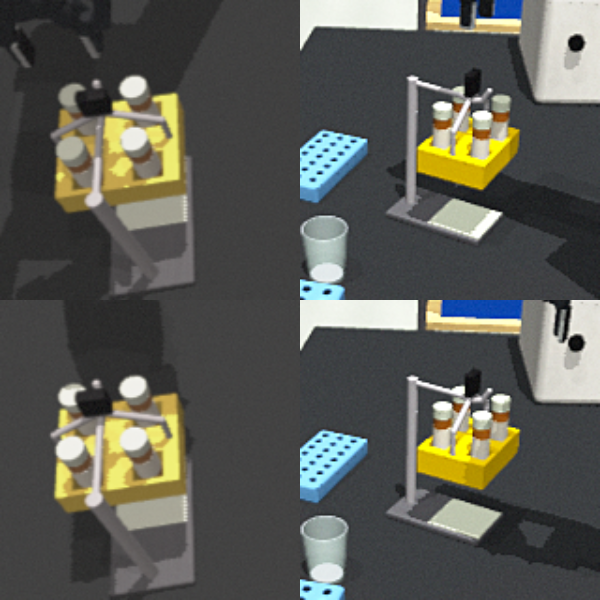

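View pics/sc19.png

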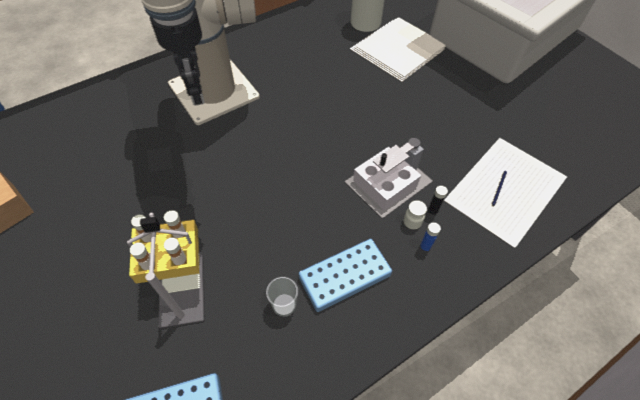

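View pics/sd19.png

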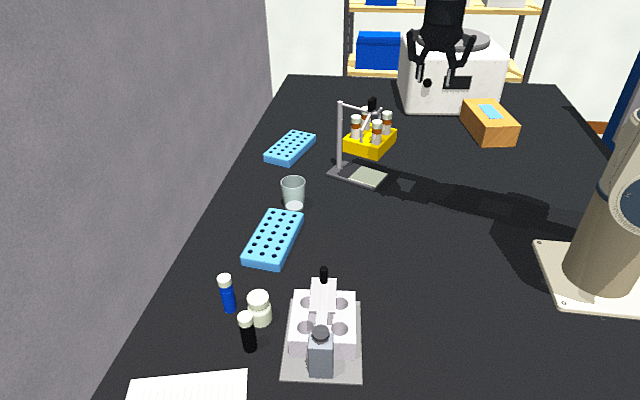

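```bash
python3 - <<'E'
from rb import *
a=shot('side','x1').astype(int); manip.hold(.7); b=shot('side','x2').astype(int)
a2=cv2.imread('pics/sd19.png')[:,:,::-1].astype(int)
print(abs(a-b)[90:170,335:405].mean(),abs(a2-b)[90:170,335:405].mean(),abs(a-b)[200:260,20:200].mean(),manip.get_contact_force())
manip.sign_off(); print(manip.get_time())
E
```

```text
3.0182738095238095 2.973988095238095 3.1913271604938274 [-0.1022 -0.6226  0.1349]
the job is handed in; nothing more can be done
the job is handed in; nothing more can be done
```

The job is handed in: all four vials are in the carrier, one to a pocket, and the loaded carrier hangs on the stand's hook. The heater is empty and its lever is shut. It took about 85 s of the 210 s.

- **Lever:** I opened it to about 1.75 rad. To close it, I pushed until it met its stop with about 9 N. The picture afterwards put the knob at 0 rad.
- **Vials:** The carrier was knocked about 12 mm aside while the third vial was on its way. That vial touched the pocket edge with about 8 N. I lifted it, measured the carrier again and placed it without contact. I measured only the first vial's cap height, and it matched a seated vial. The other three looked the same in the pictures.
- **Hanging:** The hook took the load when I lowered the carrier, about 2 mm before the predicted height, which is within calibration error. The carrier hung level.
- **Last checks:** Over the last seconds, picture differences at the carrier were no larger than the camera noise, so it was hanging still. The foam rack, beaker and jar look unmoved in the pictures, and the gripper was clear of everything.

Apart from the knock and that one contact, no check failed or disagreed.

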